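# Seat a sample jar in a centring cradle

### The job

Stand the tall, narrow sample jar upright on the cradle's base plate between the wide ends of its converging rails and let go of it. Then push it along the rails from behind, past the two sprung rollers and firmly into the sprung V pad until the pad has given about 8 mm, roughly two thirds of its 12 mm travel, without driving it towards its end stop, and leave the jar held there between rollers and V. Work gently and leave the two squat jars where they stand.

Things in the scene. Friction and masses are not known exactly. Their poses are not given: they have to be found in the camera images.
- tall_jar: The jar to seat: upright closed cylinder, 52 mm in diameter and 92 mm tall over its screw lid (straight sides, lid as wide as the body), about 0.12 kg (0.08 to 0.17 kg). It is the tallest and narrowest of three sample jars on the worktop. Pushed at about half height it does not tip. Origin: centre of its underside; z up.
- cradle: Fixed jar cradle. Base plate 270 (x) x 150 (y) x 6 mm; origin: centre of its underside, z up, +x = direction of pushing in; wide mouth at the -x end, towards the robot. Two white converging rails, 10 mm thick, tops 44 mm above the worktop. Beyond them a grey carriage, clamped each time at another x that is not reported: a seated jar's axis then lies at y = 0, x = +10 to +58 mm of this frame.
- mouth (a point): Point on the base plate's top (6 mm above the worktop), on the cradle's centre line at x = -85 mm: where to stand the jar (20 mm either way along x or y counts). The rails' inner faces are 104 mm apart at 35 mm before this point (x = -120 mm) and close evenly to 58 mm apart at 50 mm beyond it.
- throat (a point): Point on the base plate's top, on the centre line at x = -35 mm, where the rails end, 58 mm apart. From here low guides, 24 mm high above the worktop, run straight on 58 mm apart to x = +85 mm. The carriage's side arms, 51 to 65 mm either side of the centre line, are 56 mm high (82 mm at the rollers), their black clamp knobs 69 mm, its rear bridge 75 mm.
- carrier_left (a joint): Outward travel in m (0 to 0.007) of the left (+y) of two black vertical rollers, 12 mm in diameter, from 29 to 79 mm above the worktop, 14 mm before the seated jar's axis. Both are sprung inwards: taking the jar past them needs a push of 6 to 10 N in all, each giving 3 mm; then they close to about 0 behind it and hold it.
- v_pad (a joint): Travel in m of the grey sprung V pad (79 mm high, 52 mm wide) along +x: 0 = free, 0.012 = end stop. The jar touches it about 3 mm before being seated. Spring 1 N at 0, rising 1.4 N per mm (12.2 N at 8 mm, 15 N at 10 mm). Held at 6 to 10 mm for a moment counts as firmly home; more is too far. When the push ends the pad moves the jar back onto the rollers and rests at about 0.003.
- squat_jar_a: Bystander: sample jar 56 mm in diameter, 76 mm tall, loose. Origin: centre of its underside. Leave it alone.
- squat_jar_b: Bystander: sample jar 56 mm in diameter, 76 mm tall, loose. Origin: centre of its underside. Leave it alone.
Mind the look-alikes: they are no part of the job. What is shaped like the tall_jar but blue or orange is not meant.

How it is judged:
By the outcome, as a careful person would: the job done as asked, in the order asked, and still so for the second after the job is handed in, with the robot touching nothing.
It also fails if it takes over 69 s, if anything falls off the work surface, if the arm or the gripper's body presses on something with over 40 N, if the wrist force passes 120 N, or if a joint passes its speed limit or range.

### The arm

A 6-joint arm with a two-finger parallel gripper is mounted at the origin on a cart in front of the work surface, level with it; the furniture and walls round the work are solid. World frame = base frame: x ahead of the robot, y to its left, z up, the work surface at z = 0. Lengths are in mm, angles in rad, forces in N, time in s.
With the tool pointing down it reaches from about 375 to 925 mm from the base axis. Payload 5.7 kg.
Tool frame: the origin (TCP) lies at the very end of the fingers, on their centre line; the grasp point (between the pads) lies 19 mm behind it; z points along the fingers, y is the direction in which the jaws open and shut (so a half turn about z gives the same grasp; the last joint's range is limited). The gripper opens to 88 mm and grips with 3 to 60 N. Pads are 20 mm wide; open, the fingers measure 115 mm over their backs; the gripper's body (75 mm by 178 mm) begins 61 mm behind the grasp point.
Start: joints at [1.174, 0.359, 1.51, -0, 1.272, -0.115], TCP at [166.844, 576.303, 222.623] pointing down, gripper open.
Joint ranges: [-2.97, 2.97], [-1.01, 2.36], [0.21, 2.38], [-0.96, 4.11], [0.2, 2.71], [-2.98, 2.98]. Speed limits (rad/s): [2.39, 2.39, 3.14, 3.14, 3.14, 3.14].

### API

Orientations are given as a unit quaternion [x, y, z, w].
In Python, from workcell import get_state, get_image, calibration, close_job gives the robot as it stands.
- The arm moves only by the tool step_arm, never from a script. Its argument "steps" is a list of rows, each a list of 4 numbers: the shift along the tool's x, y, z in cm, then the turn about the tool's z in rad. A call has 1 to 20 rows; each row shifts and turns the commanded pose from where the row before left it, along the tool's axes as they then stand; what a row does not reach is not made up. A row lasts 1/8 s, in which the tool goes at most 62.5 mm and 10.7 degrees, less where a joint would pass 70% of its speed; a pose out of reach is approached as far as the arm can. A call is refused whole if a number of a shift passes 6.25 or a number of a turn 0.188, either way. A call with a gripper value outside its range is refused whole. "hand" is the finger opening in cm, from 0 to 8.78, set as the call begins (left out, the last holds). The fingers move at their own pace and stop on an object; "squeeze" is the grip in N (left out, the last holds). Time passes only in rows, so rows that do not move let the fingers close. It gives the time, the measured TCP pose, the force and the opening at its end, in the units of the state.
- get_state(): the state, without advancing time (a new reading comes with each control period).
- get_image(name): name is "side" or "top" or "wrist"; returns (picture, depth): 480x640x3 uint8, red, green, blue; 480x640 float32, mm along the optical axis (not along the pixel's ray), 0 where there is no reading.
- calibration(name): a dict with "fx", "fy", "cx", "cy" (pixels), "rvec" (rotation vector, rad) and "tvec" (3), from world to camera coordinates, as OpenCV has them. Camera axes: x right, y down, z forward; pixel columns grow to the right and rows downward; lengths in mm; the calibration is good to about 2 mm. The wrist camera is an equidistant fisheye: a pixel r from the principal point sees the ray r / f radians off the axis. A picture is of the moment at which its call begins: read the wrist's pose just before it. calibration takes no time and is no camera call; for the wrist camera it gives the pose at the moment of the call.
- close_job(): hands the job in, once; it reports no verdict.
The state is a dict: "time_s": time; "joint_pos": joint angles; "dq": joint speeds; "effort": joint torques, N m; "position": TCP position; "ee_rot": TCP orientation; "ft_force": force on the tool from outside, world axes, zero at the start; "wrist_torque": the same for the moment, N m; "width": finger opening in mm.
Only numpy, scipy, OpenCV 4.12 (cv2) and the standard library are available. Lean on these libraries where they do the work, as an engineer would, in place of code of your own. Each camera call takes 0.05 s, during which the arm holds its last target.

## Working session

There is one attempt and no reset: what is moved stays moved. The work goes in short steps, Python scripts to look and compute and a tool call to move; the robot and the scene stay as the last step left them, time stands still between calls to the robot, and variables do not carry over. Pictures are saved under pics/ and viewed, and the job is handed in when it is done.

Besides the shell and the picture viewer there is one more tool, called after ">>>" as name([rows], argument=value, ...), one row to a line, values as JSON. step_arm: Moves the arm, as the interface text tells. Its arguments: {"type":"object","properties":{"steps":{"type":"array","items":{"type":"array","items":{"type":"number"}}},"hand":{"type":"number"},"squeeze":{"type":"number"}},"required":["steps"]}

```bash
ls; mkdir -p pics; cat > h.py <<'E'
import numpy as np,cv2
from workcell import get_state,get_image,calibration
def save(n,im): cv2.imwrite('pics/'+n,im[:,:,::-1])
def world(name,depth,c=None):
    c=c or calibration(name)
    v,u=np.mgrid[0:480,0:640].astype(float)
    P=np.stack([(u-c['cx'])/c['fx']*depth,(v-c['cy'])/c['fy']*depth,depth],-1)
    R=cv2.Rodrigues(np.array(c['rvec'],float))[0]
    W=(P-np.array(c['tvec']).ravel())@R
    W[depth<=0]=np.nan
    return W
E
python3 - <<'E'
from h import *
s=get_state();print(s)
for n in('top','side'):
    im,d=get_image(n);save(n+'0.png',im);np.save(n+'0.npy',d);np.save(n+'i0.npy',im);print(n,calibration(n))
E
```

```text
pics
{'time_s': 0.0, 'joint_pos': array([ 1.17391709e+00,  3.59481533e-01,  1.51142281e+00, -7.44548797e-06,
        1.27252040e+00, -1.15114440e-01]), 'dq': array([-5.57456746e-04, -1.65623977e-03,  2.67414958e-03,  8.74890320e-04,
        1.38407760e-03, -5.82882048e-05]), 'effort': array([ 1.10460704e-03, -5.15380704e+01, -2.70728749e+01,  6.78261719e-02,
        3.52396653e-02, -1.50721448e-04]), 'position': array([166.57831093, 575.68839636, 221.82724811]), 'ee_rot': array([ 1.40415678e-01,  9.90092217e-01, -8.87092586e-04, -2.28510082e-04]), 'ft_force': array([-0.15148908, -0.29761398,  0.40793855]), 'wrist_torque': array([ 0.00449701,  0.0355187 , -0.01349183]), 'width': 87.847847223425}
top {'fx': 447.97007205919476, 'fy': 447.97007205919476, 'cx': 319.51465201870394, 'cy': 236.94473776426562, 'rvec': array([ 2.18284447, -2.15186192,  0.1242131 ]), 'tvec': array([ -57.56808363,  510.66957248, 1048.46461873])}
side {'fx': 612.4082812689469, 'fy': 612.4082812689469, 'cx': 314.3614201250099, 'cy': 254.21625864539743, 'rvec': array([ 2.16669112, -0.4653576 ,  0.23088037]), 'tvec': array([-496.09872356,  155.69562144, 1253.6448299 ])}
```

View pics/top0.png

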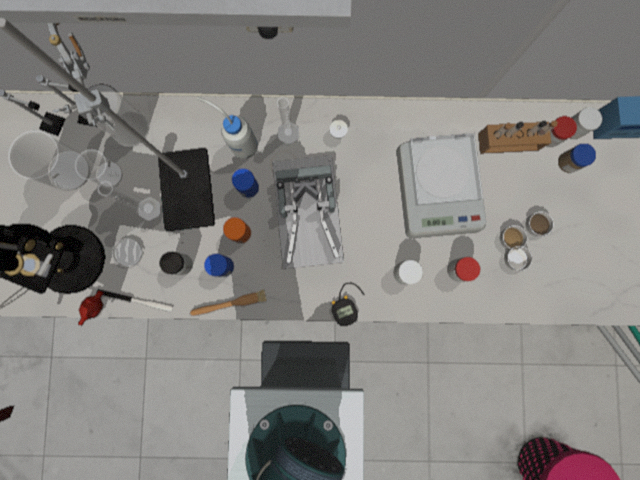

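View pics/side0.png

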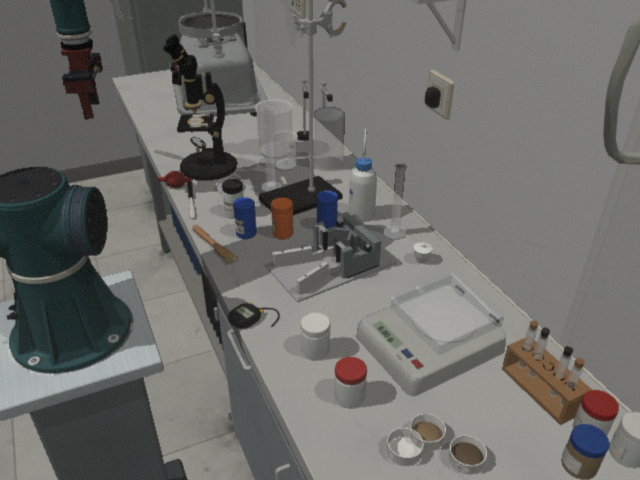

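```bash
python3 - <<'E'
from h import *
for n,pts in(('top',dict(black=(172,263),white=(409,272),red=(466,269),blue1=(218,265),orange=(236,229),blue2=(245,182))),('side',dict(black=(233,187),white=(315,323),red=(350,369)))):
    d=np.load(n+'0.npy');W=world(n,d)
    for k,(u,v) in pts.items():
        w=W[v-22:v+23,u-22:u+23].reshape(-1,3);w=w[np.isfinite(w).all(1)]
        top=np.nanpercentile(w[:,2],99) if n=='side' else W[v-2:v+3,u-2:u+3,2].mean()
        t=w[(abs(w[:,2]-top)<6)]
        (x,y),r=cv2.minEnclosingCircle(t[:,:2].astype(np.float32))
        print(n,k,W[v,u].round(),'top',top.round(1),'circle',round(x,1),round(y,1),'dia',round(2*r,1),'n',len(t))
im=np.load('topi0.npy')
a=cv2.resize(im[235:295,145:265],None,fx=4,fy=4,interpolation=2);b=cv2.resize(im[235:295,380:500],None,fx=4,fy=4,interpolation=2)
ims=np.load('sidei0.npy')
c=cv2.resize(ims[160:250,210:350],None,fx=3.4,fy=3.4);e=cv2.resize(ims[300:420,270:410],None,fx=3,fy=3)
save('cand.png',np.vstack([a,b]));save('blk.png',c);
save('cr.png',cv2.resize(im[145:275,255:355],None,fx=4.5,fy=4.5,interpolation=2))
E
```

```text
top black [441. 280.  92.] top 90.6 circle 443.1 283.9 dia 52.0 n 429
top white [ 429. -255.   76.] top 75.8 circle 430.7 -257.8 dia 56.5 n 474
top red [ 437. -385.   76.] top 75.7 circle 439.9 -389.3 dia 56.7 n 475
top blue1 [438. 177.  89.] top nan circle 0.0 0.0 dia 0.0 n 0
top orange [520. 139.  91.] top nan circle 0.0 0.0 dia 0.0 n 0
top blue2 [629. 123.  88.] top 90.1 circle 636.6 128.7 dia 52.4 n 398
side black [442. 276.  85.] top 92.7 circle 438.5 235.4 dia 159.3 n 386
side white [ 429. -259.   75.] top 77.6 circle 431.0 -259.0 dia 59.5 n 481
side red [ 437. -391.   75.] top 77.5 circle 438.8 -389.0 dia 59.7 n 615
```

View pics/blk.png

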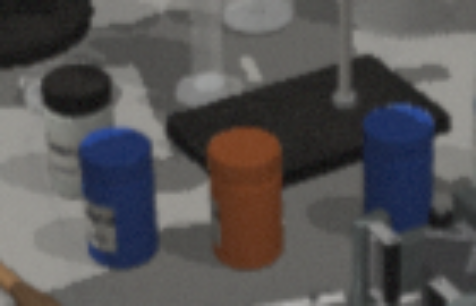

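View pics/cr.png

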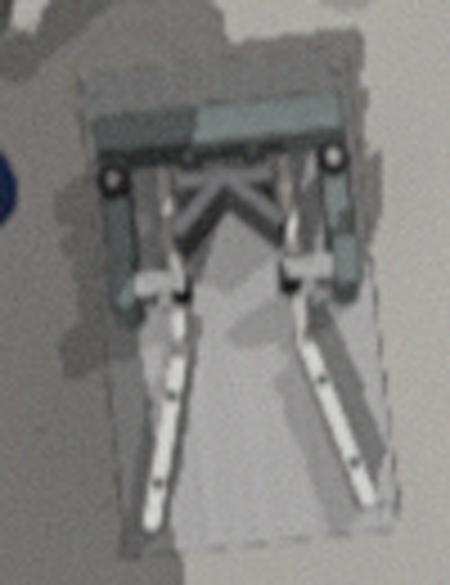

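The three sample jars in the top view are black-lidded (172,263), white-lidded (409,272) and red-lidded (466,269). The black one measures 52 mm in diameter and 92 mm tall, while the other two are 56 × 76, so black is the tall_jar. The enlarged crop shows a white body and black lid, with the blue and orange jars beside it as decoys. Next I'll fit the cradle pose and check for obstacles.

```bash
python3 - <<'E'
from h import *
from scipy.optimize import least_squares
d=np.load('top0.npy');W=world('top',d);im=np.load('topi0.npy')
ds=np.load('side0.npy');S=world('side',ds);ims=np.load('sidei0.npy')
# table plane bias
for n,A in(('top',W),('side',S)):
    m=(A[...,0]>380)&(A[...,0]<750)&(abs(A[...,1])<350)&(abs(A[...,2])<12);h,e=np.histogram(A[m][:,2],24,(-12,12));print(n,h)
R=(W[...,0]>430)&(W[...,0]<730)&(abs(W[...,1]+10)<130)
# rails: z 38..50, white
def show(A,n):
    m=(A[...,0]>440)&(A[...,0]<720)&(A[...,1]>-110)&(A[...,1]<100)
    for lo,hi in((3,10),(38,49),(52,60),(70,85)):
        p=A[m&(A[...,2]>lo)&(A[...,2]<hi)]
        if len(p):
            (c,s,a)=cv2.minAreaRect(p[:,:2].astype(np.float32));print(n,lo,hi,len(p),np.round(c,1),np.round(s,1),round(a,2))
show(W,'top');show(S,'side')
def jar(A,n):
    m=(abs(A[...,0]-441)<40)&(abs(A[...,1]-281)<40)&(A[...,2]>86)&(A[...,2]<97);p=A[m];print(n,len(p),p.min(0),p.max(0),cv2.minEnclosingCircle(p[:,:2].astype(np.float32)))
jar(W,'top');jar(S,'side')
# tall things around
for lo in(100,150,200):
    m=(W[...,2]>lo)&(W[...,0]>250)&(W[...,0]<760)&(W[...,1]<420)&(W[...,1]>-150)
    p=W[m];print(lo,len(p),p.min(0).round() if len(p) else'',p.max(0).round() if len(p) else'')
# height grid
g=np.full((14,24),np.nan)
for i in range(14):
  for j in range(24):
    x=320+i*30;y=500-j*30
    m=(abs(W[...,0]-x)<15)&(abs(W[...,1]-y)<15);m2=(abs(S[...,0]-x)<15)&(abs(S[...,1]-y)<15)
    z=np.r_[W[m][:,2],S[m2][:,2]]
    if len(z): g[i,j]=np.nanmax(z)
np.set_printoptions(linewidth=200)
print('y',500-30*np.arange(24))
for i in range(14):print(320+30*i,g[i].round())
E
```

```text
top [   0    0    1    6   24  118  377 1019 2099 3398 4337 4649 3746 2641
 1628 1171  988  904  659  430  252  119   89  171]
side [   0    0    0    2   14   54  223  677 1463 2301 2826 2554 1681  944
  578  525  455  382  297  188  147  115  123  133]
top 3 10 3592 [579.8  -5.1] [209.2 278.9] 89.47
top 38 49 425 [555.  -22.1] [196.2 128.3] 7.46
top 52 60 267 [610.4 -15.3] [ 84.1 130. ] 6.93
top 70 85 905 [619.9 -14. ] [103.2 129.3] 7.3
side 3 10 1625 [ 5.757e+02 -1.000e-01] [272.  194.8] 6.28
side 38 49 640 [563.2 -24.8] [220.9 129.7] 5.31
side 52 60 352 [608.    2.3] [102.3 178.2] 12.98
side 70 85 685 [616.    7.5] [105.7 178.1] 7.15
top 421 [418.44649664 258.55983252  86.0914338 ] [468.2115183  309.68379316  94.4946593 ] ((443.0443115234375, 283.84478759765625), 25.974111557006836)
side 183 [416.13306132 254.77490523  86.21406593] [466.63246186 314.96643007  93.71120753] ((437.1741027832031, 284.6291809082031), 30.638822555541992)
100 13511 [565. -81. 100.] [760. 420. 657.]
150 12804 [565. -81. 150.] [760. 420. 657.]
200 12298 [565. -81. 200.] [760. 387. 657.]
y [ 500  470  440 
[... 1073 characters left out ...]
 20.   5.  94.   4.   5.  85.  84.  82.  58.  78.  10.   5.   5.   4.]
590 [  4.   3.   3.   3. 237. 235.  22.  20.  21.  21.  16.   5.   4.   6.   4.  84.  85.  79.  84.  86.  76.   4.   4.   5.]
620 [ 96.  96.  93.   2.   8.  19.  21. 471. 458.  20.   5.  89.  96.  96.   5.  71.  81.  82.  83.  59.   8.   4.   4.   4.]
650 [ 96.  95.  97.   4.   3. 469. 467. 657. 467.  21.   5.   3.  95.  94.   5.  78.  79.  77.  80.  77.   9.   6.   5.   4.]
680 [ 99.  94.  96.   3.   3.  19. 466. 656. 467.  21.   4.   5.   3.   4.  10.  10.  75.  78.  79.  78.   4.   4.   4.   5.]
710 [ 94.  95.   3.   3.   4. 595. 608. 608. 609. 608. 608. 609. 608. 609. 610. 609. 608. 609. 609. 609.   4.   6.   4.   5.]
```

```bash
cat > fit.py <<'E'
from h import *
from scipy.optimize import least_squares
def seg(p,a,b):
    ab=b-a;t=np.clip(((p-a)@ab)/(ab@ab),0,1);return np.linalg.norm(p-a-t[:,None]*ab,axis=1)
n=np.array([85,0.]);
# centre lines of rails
u=np.array([85,-23.]);u/=np.linalg.norm(u);nr=np.array([-u[1],u[0]])
La,Lb=np.array([-120,52.])+nr*5,np.array([-35,29.])+nr*5
Ra,Rb=La*[1,-1],Lb*[1,-1]
def res(q,p):
    c,s=np.cos(q[2]),np.sin(q[2]);l=(p-q[:2])@np.array([[c,-s],[s,c]])
    return np.minimum(seg(l,La,Lb),seg(l,Ra,Rb))
im=np.load('topi0.npy');W=world('top',np.load('top0.npy'))
m=(W[...,2]>38)&(W[...,2]<50)&(W[...,0]>430)&(W[...,0]<555)&(abs(W[...,1]+15)<100)
p=W[m][:,:2]
best=None
for yaw in(0,.05,.1,.15):
    r=least_squares(res,[580,-5,yaw],args=(p,),loss='soft_l1',f_scale=4)
    if best is None or r.cost<best.cost:best=r
q=best.x;print(len(p),q,np.degrees(q[2]),best.cost, np.median(best.fun))
def w(q,x,y,z):
    c,s=np.cos(q[2]),np.sin(q[2]);return [q[0]+c*x-s*y,q[1]+s*x+c*y,z]
def proj(name,P):
    c=calibration(name);K=np.array([[c['fx'],0,c['cx']],[0,c['fy'],c['cy']],[0,0,1.]])
    return cv2.projectPoints(np.array(P,float),np.array(c['rvec']),np.array(c['tvec']),K,None)[0].reshape(-1,2)
def overlay(q,fn,name='top',im=im,box=(255,145,355,275),f=4.5):
    x0,y0,x1,y1=box;o=cv2.resize(im[y0:y1,x0:x1],None,fx=f,fy=f,interpolation=2)
    def poly(P,col,cl=True):
        a=((proj(name,P)-[x0,y0]+.5)*f).astype(np.int32);cv2.polylines(o,[a],cl,col,1)
    poly([w(q,x,y,6) for x,y in((-135,-75),(135,-75),(135,75),(-135,75))],(255,0,0))
    for s in(1,-1):
        poly([w(q,*(np.array([a[0],s*a[1]])),44) for a in(La-nr*5,Lb-nr*5,Lb+nr*5,La+nr*5)],(0,255,0))
    poly([w(q,-85,0,6),w(q,58,0,6)],(0,0,255))
    save(fn,o)
if __name__=='__main__':
    print('mouth',w(q,-85,0,6),'throat',w(q,-35,0,6));overlay(q,'fit.png')
    im2=np.load('sidei0.npy');overlay(q,'fits.png','side',im2,(260,200,400,320),4.5)
    save('jarS.png',cv2.resize(im2[130:250,150:310],None,fx=5,fy=5))
E
python3 fit.py
```

```text
326 [ 5.78057847e+02 -1.95096175e+01  1.22809232e-01] 7.036450681406518 1202.761058824624 2.626485290986115
mouth [np.float64(493.69803106829465), np.float64(-29.922182202499062), 6] throat [np.float64(543.3214520389907), np.float64(-23.797144148324893), 6]
```

View pics/fit.png

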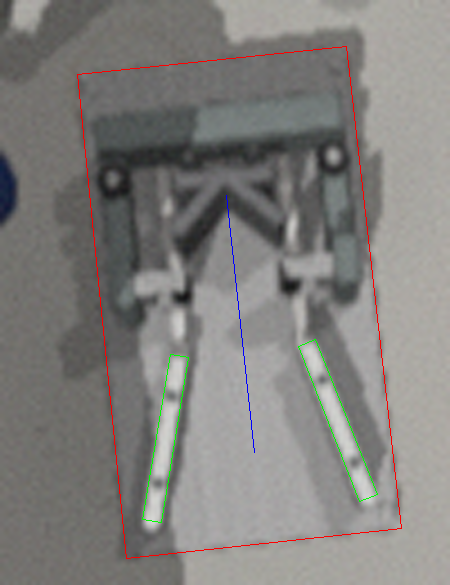

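View pics/fits.png

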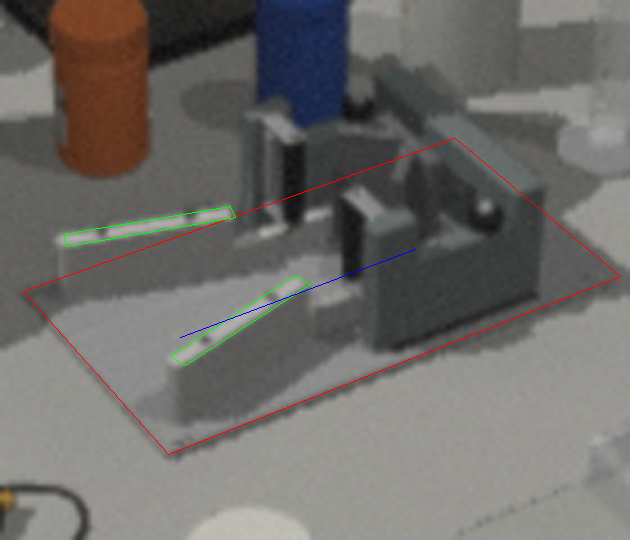

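View pics/jarS.png

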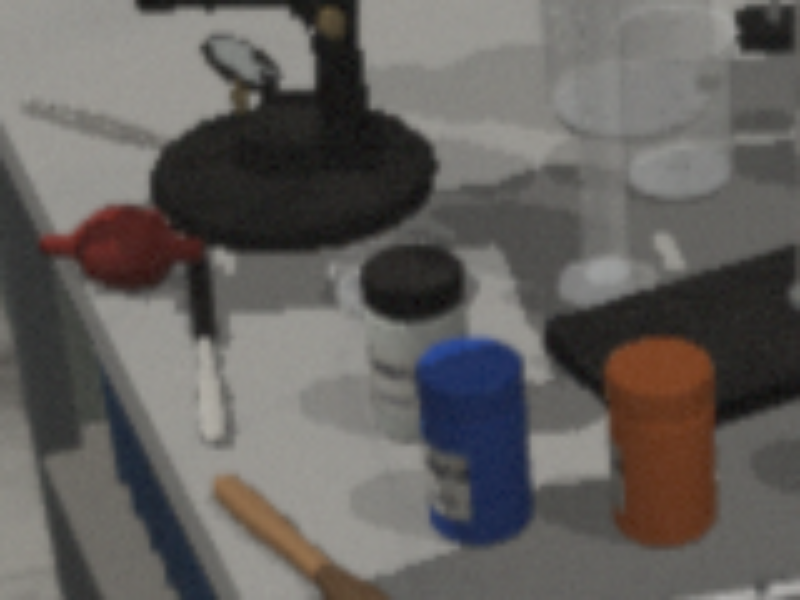

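>>> step_arm([
  [0, 0, 0, -0.135],
  [0, 0, 0, -0.135],
  [0, 0, 0, -0.135],
])

```text
time_s: 0.48
position: [166.7, 575.9, 222.1]
ee_rot: [-0.064, 0.998, -0.001, -0.0]
ft_force: [-0.7, -0.2, 0.9]
width: 87.7
```

```bash
cat >> h.py <<'E'
from scipy.spatial.transform import Rotation as Ro
def togo(target,s=None):
    s=s or get_state();R=Ro.from_quat(s['ee_rot']);d=R.inv().apply(np.array(target)-s['position'])/10
    M=R.as_matrix();return 'cm tool',d.round(2),'yawY',np.degrees(np.arctan2(M[1,1],M[0,1])).round(2),'tilt',M[:,2].round(3)
E
python3 - <<'E'
from fit import *
print(get_state()['position'],togo([215,320,222]),togo([442,284,160]))
for z in(0,60,90,120):print(z,proj('side',[[455,385,z]]),proj('top',[[455,385,z]]))
E
```

```text
326 [ 5.78057847e+02 -1.95096175e+01  1.22809232e-01] 7.036450681406518 1202.761058824624 2.626485290986115
[166.69910461 575.93865942 222.1419304 ] ('cm tool', array([ -1.53, -26.  ,   0.04]), 'yawY', np.float64(97.31), 'tilt', array([-0.   , -0.001, -1.   ])) ('cm tool', array([-23.59, -32.46,   6.23]), 'yawY', np.float64(97.31), 'tilt', array([-0.   , -0.001, -1.   ]))
0 [[227.71643796 194.62620075]] [[141.3377825  258.53452859]]
60 [[225.77898292 175.42060685]] [[131.23925391 256.94412958]]
90 [[224.77854451 165.50346635]] [[125.74148545 256.07829596]]
120 [[223.75603262 155.36751601]] [[119.90822157 255.15962577]]
```

>>> step_arm([
  [-0.3, -5.2, 0, 0],
  [-0.3, -5.2, 0, 0],
  [-0.3, -5.2, 0, 0],
  [-0.3, -5.2, 0, 0],
  [-0.3, -5.2, 0, 0],
  [-4.4, -1.3, 0.6, 0],
  [-4.4, -1.3, 0.6, 0],
  [-4.4, -1.3, 0.6, 0],
  [-4.4, -1.3, 0.6, 0],
  [-4.4, -1.3, 0.6, 0],
  [0, 0, 0, 0],
  [0, 0, 0, 0],
])

```text
time_s: 1.98
position: [438.9, 282.3, 192.1]
ee_rot: [-0.061, 0.998, -0.0, -0.001]
ft_force: [-0.5, -0.2, -0.2]
width: 87.6
```

```bash
python3 - <<'E'
from h import *
print(get_state()['position'],togo([443,284,50]))
im,d=get_image('wrist');save('w1.png',im)
E
```

```text
[438.92308392 282.32899325 192.11648044] ('cm tool', array([-0.46,  0.12, 14.21]), 'yawY', np.float64(97.03), 'tilt', array([-0.002, -0.001, -1.   ]))
```

View pics/w1.png

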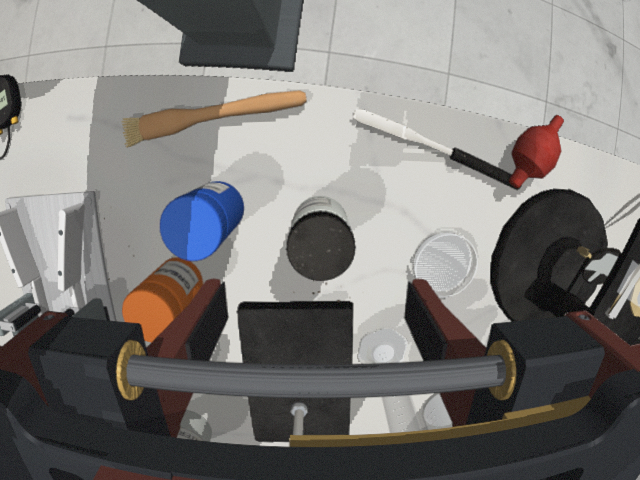

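The wrist view shows the black lid at (321,245), midway between the fingers, and nothing lies where they will come down. Descending now.

>>> step_arm([
  [-0.4, 0.1, 4, 0],
  [0, 0, 4, 0],
  [0, 0, 3, 0],
  [0, 0, 2, 0],
  [0, 0, 1.2, 0],
  [0, 0, 0, 0],
  [0, 0, 0, 0],
])

```text
time_s: 2.9
position: [444.2, 284.5, 51.5]
ee_rot: [-0.062, 0.998, 0.0, 0.001]
ft_force: [0.4, 0.7, 0.0]
width: 87.7
```

>>> step_arm([
  [0, 0, 0, 0],
  [0, 0, 0, 0],
  [0, 0, 0, 0],
  [0, 0, 0, 0],
  [0, 0, 0, 0],
  [0, 0, 0, 0],
  [0, 0, 0, 0],
  [0, 0, 0, 0],
], hand=4.6, squeeze=12)

```text
time_s: 3.9
position: [444.0, 284.3, 50.7]
ee_rot: [-0.062, 0.998, 0.0, 0.0]
ft_force: [-1.1, 0.8, 1.7]
width: 52.0
```

>>> step_arm([
  [0, 0, -1, 0],
  [0, 0, -2, 0],
  [0, 0, -3, 0],
  [0, 0, -3, 0],
  [0, 0, -3, 0],
  [0, 0, 0, 0],
  [0, 0, 0, 0],
])

```text
time_s: 4.78
position: [443.1, 283.7, 169.9]
ee_rot: [-0.062, 0.998, -0.0, -0.001]
ft_force: [-0.3, -0.3, -0.7]
width: 52.3
```

```bash
python3 - <<'E'
from fit import *
print(get_state()['position'],togo(w(q,-85,0,170)))
im,d=get_image('wrist');save('w2.png',im)
E
```

```text
326 [ 5.78057847e+02 -1.95096175e+01  1.22809232e-01] 7.036450681406518 1202.761058824624 2.626485290986115
[443.13284097 283.69359212 169.94034526] ('cm tool', array([-1.160e+00, -3.175e+01,  1.000e-02]), 'yawY', np.float64(97.06), 'tilt', array([-0.001, -0.001, -1.   ]))
```

View pics/w2.png

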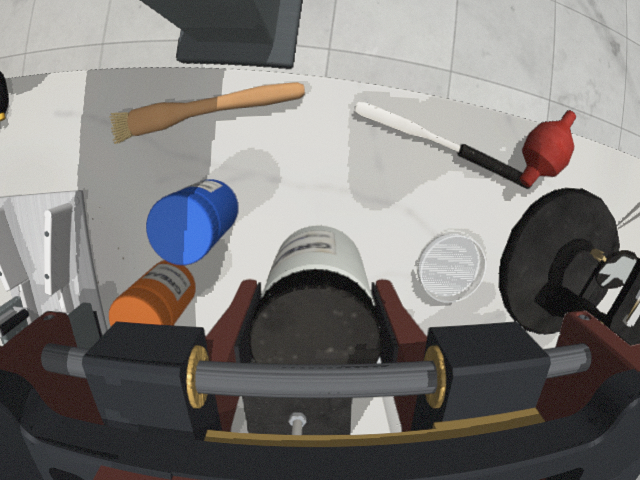

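>>> step_arm([
  [-0.1, -2.5, 0, 0],
  [-0.1, -4.5, 0, 0],
  [-0.2, -5, 0, 0],
  [-0.2, -5, 0, 0],
  [-0.2, -5, 0, 0],
  [-0.2, -5, 0, 0],
  [-0.1, -3.2, 0, 0],
  [-0.1, -1.5, 0, 0],
  [0, 0, 0, 0],
  [0, 0, 0, 0],
  [0, 0, 0, 0],
])

```text
time_s: 6.2
position: [494.4, -27.8, 170.5]
ee_rot: [-0.062, 0.998, 0.0, -0.0]
ft_force: [0.9, 0.2, 0.4]
width: 52.1
```

```bash
python3 - <<'E'
from fit import *
print(get_state()['position'],togo(w(q,-85,0,57)))
im,d=get_image('wrist');save('w3.png',im)
E
```

```text
326 [ 5.78057847e+02 -1.95096175e+01  1.22809232e-01] 7.036450681406518 1202.761058824624 2.626485290986115
[494.35304148 -27.82792437 170.542529  ] ('cm tool', array([ 0.09, -0.2 , 11.35]), 'yawY', np.float64(97.14), 'tilt', array([-0.,  0., -1.]))
```

View pics/w3.png

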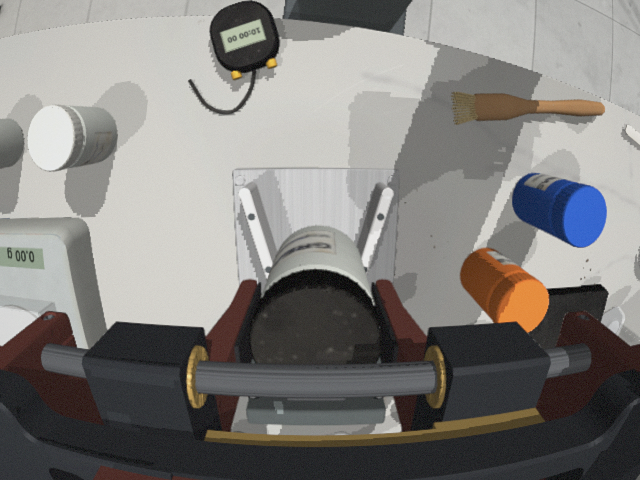

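The jar is centred between the rails, which show at (255,230) and (378,225). Lowering it.

>>> step_arm([
  [0, -0.2, 2, 0],
  [0, 0, 3.5, 0],
  [0, 0, 3, 0],
  [0, 0, 1.5, 0],
  [0, 0, 0.7, 0],
  [0, 0, 0.3, 0],
  [0, 0, 0, 0],
  [0, 0, 0, 0],
])

```text
time_s: 7.25
position: [495.5, -31.1, 61.3]
ee_rot: [-0.062, 0.998, -0.0, 0.001]
ft_force: [0.9, 0.2, -0.5]
width: 52.5
```

>>> step_arm([
  [0, 0, 0.1, 0],
  [0, 0, 0.1, 0],
  [0, 0, 0.1, 0],
  [0, 0, 0, 0],
])

```text
time_s: 7.75
position: [494.8, -31.0, 57.6]
ee_rot: [-0.062, 0.998, -0.0, -0.0]
ft_force: [-0.2, 0.1, -1.6]
width: 52.5
```

>>> step_arm([
  [0, 0, 0.05, 0],
  [0, 0, 0.05, 0],
  [0, 0, 0, 0],
])

```text
time_s: 8.12
position: [495.1, -31.0, 56.8]
ee_rot: [-0.062, 0.998, -0.0, 0.0]
ft_force: [-0.2, 0.8, 0.3]
width: 52.3
```

>>> step_arm([
  [0, 0, 0.05, 0],
  [0, 0, 0, 0],
  [0, 0, 0, 0],
])

```text
time_s: 8.5
position: [495.1, -30.7, 56.5]
ee_rot: [-0.061, 0.998, 0.0, 0.0]
ft_force: [-0.6, 3.2, 5.9]
width: 52.2
```

Contact shows at about 6 N up, so I'm releasing.

>>> step_arm([
  [0, 0, 0, 0],
  [0, 0, 0, 0],
  [0, 0, 0, 0],
  [0, 0, 0, 0],
], hand=7.6)

```text
time_s: 9.0
position: [494.9, -31.1, 56.1]
ee_rot: [-0.062, 0.998, -0.0, -0.0]
ft_force: [0.3, -0.4, -0.2]
width: 76.1
```

>>> step_arm([
  [0, 0, -1, 0],
  [0, 0, -2, 0],
  [0, 0, -3, 0],
  [0, 0, -3, 0],
  [2, 0, 0, 0],
  [4, 0, 0, 0],
  [3, 0, 0, 0],
  [0, 0, 0, 0],
])

```text
time_s: 10.0
position: [403.5, -41.8, 146.5]
ee_rot: [-0.061, 0.998, 0.0, -0.001]
ft_force: [0.1, 0.0, 0.1]
width: 76.0
```

```bash
python3 - <<'E'
from fit import *
s=get_state();print(s['position'],togo(w(q,-160,0,35)))
im,d=get_image('wrist');save('w4.png',im)
im,d=get_image('top');save('top2.png',im[140:300,240:440].repeat(4,0).repeat(4,1));np.save('t2.npy',d)
A=world('top',d);m=(A[...,2]>92)&(A[...,2]<105)&(abs(A[...,0]-494)<50)&(abs(A[...,1]+30)<50);p=A[m];print(len(p),cv2.minEnclosingCircle(p[:,:2].astype(np.float32)) if len(p) else '', w(q,-85,0,6))
E
```

```text
326 [ 5.78057847e+02 -1.95096175e+01  1.22809232e-01] 7.036450681406518 1202.761058824624 2.626485290986115
[403.46739625 -41.78397241 146.54868661] ('cm tool', array([-1.61,  0.07, 11.15]), 'yawY', np.float64(97.01), 'tilt', array([-0.001,  0.   , -1.   ]))
220 ((496.785400390625, -33.20013427734375), 25.057321548461914) [np.float64(493.69803106829465), np.float64(-29.922182202499062), 6]
```

View pics/w4.png

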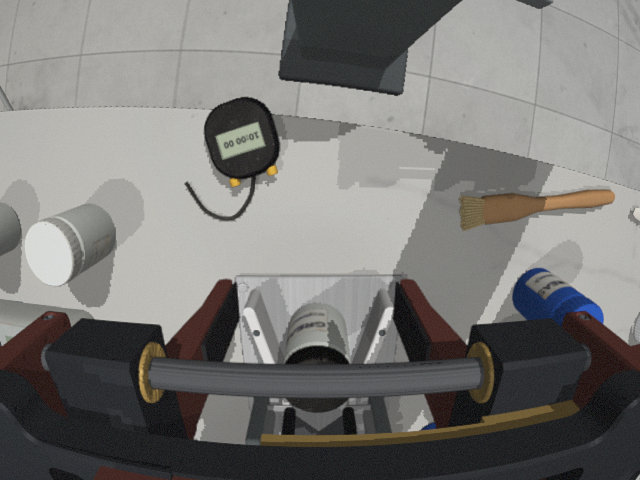

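View pics/top2.png

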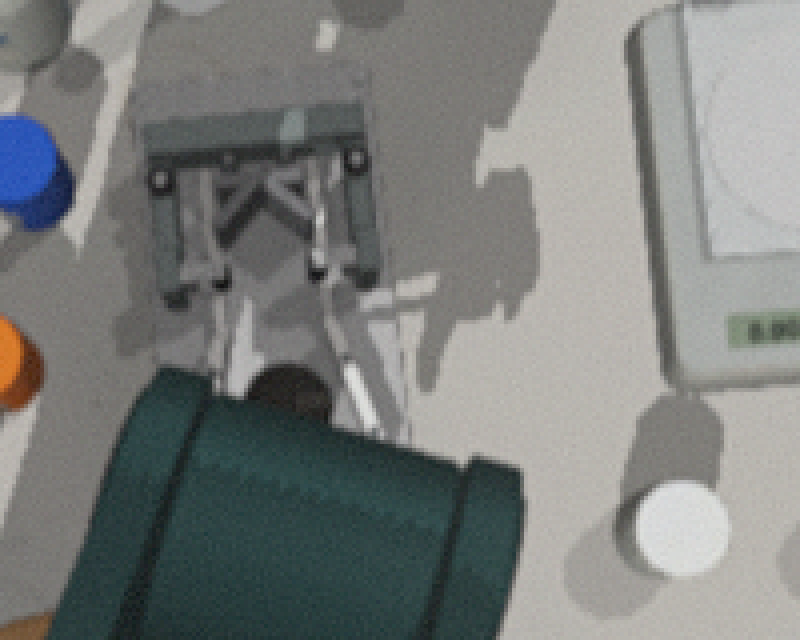

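The jar now stands at cradle x ≈ -84 mm. Before pushing, I'll estimate where the carriage is clamped.

```bash
python3 - <<'E'
from fit import *
W=world('top',np.load('top0.npy'));S=world('side',np.load('side0.npy'))
def loc(A):
    c,s=np.cos(q[2]),np.sin(q[2]);l=A.copy();l[...,:2]=(A[...,:2]-q[:2])@np.array([[c,-s],[s,c]]);return l
for n,A,im in(('top',W,np.load('topi0.npy')),('side',S,np.load('sidei0.npy'))):
    l=loc(A);f=5
    # orthographic height map, 2mm cell
    H=np.zeros((75,110));
    m=(abs(l[...,1])<75)&(l[...,0]>-80)&(l[...,0]<135)&np.isfinite(l[...,2])
    p=l[m];
    for x,y,z in p:
        i=int((75-y)/2);j=int((x+80)/2)
        if 0<=i<75 and 0<=j<110:H[i,j]=max(H[i,j],z)
    o=cv2.applyColorMap(np.uint8(np.clip(H*2.8,0,255)),cv2.COLORMAP_JET)
    o=cv2.resize(o,None,fx=7,fy=7,interpolation=0)
    for k in range(0,11): cv2.putText(o,str(-80+20*k),(k*70,10),0,.35,(255,255,255),1)
    cv2.imwrite('pics/H%s.png'%n,o)
    for y0 in(-60,60,-35,35,0,-15,15):
        k=m&(abs(l[...,1]-y0)<5);xs=l[k][:,0];zs=l[k][:,2]
        b=[(int(-80+8*i),round(float(np.max(zs[(xs>=-80+8*i)&(xs<-72+8*i)],initial=0)))) for i in range(27)]
        print(n,y0,b[5:])
E
```

```text
326 [ 5.78057847e+02 -1.95096175e+01  1.22809232e-01] 7.036450681406518 1202.761058824624 2.626485290986115
top -60 [(-40, 8), (-32, 8), (-24, 9), (-16, 82), (-8, 83), (0, 86), (8, 83), (16, 78), (24, 59), (32, 58), (40, 57), (48, 67), (56, 71), (64, 65), (72, 76), (80, 77), (88, 77), (96, 0), (104, 0), (112, 9), (120, 608), (128, 609)]
top 60 [(-40, 9), (-32, 8), (-24, 11), (-16, 79), (-8, 83), (0, 85), (8, 84), (16, 57), (24, 56), (32, 56), (40, 59), (48, 67), (56, 71), (64, 67), (72, 78), (80, 77), (88, 76), (96, 0), (104, 0), (112, 8), (120, 10), (128, 7)]
top -35 [(-40, 44), (-32, 26), (-24, 26), (-16, 27), (-8, 83), (0, 82), (8, 0), (16, 26), (24, 25), (32, 27), (40, 26), (48, 24), (56, 25), (64, 27), (72, 76), (80, 76), (88, 74), (96, 0), (104, 0), (112, 8), (120, 606), (128, 608)]
top 35 [(-40, 45), (-32, 27), (-24, 26), (-16, 27), (-8, 82), (0, 85), (8, 0), (16, 25), (24, 54), (32, 26), (40, 25), (48, 26), (56, 27), (64, 26), (72, 77), (80, 78), (88, 76), (96, 0), (104, 0), (112, 10), (120, 7), (128, 12)]
top 0 [(-40, 10), (-32, 9), (-24, 9), (-16, 9), (-8, 8), (0, 9), (8, 1
[... 1474 characters left out ...]
104, 0), (112, 0), (120, 0), (128, 0)]
side 0 [(-40, 7), (-32, 0), (-24, 0), (-16, 6), (-8, 8), (0, 8), (8, 4), (16, 0), (24, 0), (32, 0), (40, 80), (48, 81), (56, 0), (64, 70), (72, 76), (80, 75), (88, 72), (96, 0), (104, 0), (112, 0), (120, 0), (128, 0)]
side -15 [(-40, 0), (-32, 0), (-24, 0), (-16, 0), (-8, 0), (0, 0), (8, 0), (16, 0), (24, 77), (32, 82), (40, 79), (48, 80), (56, 76), (64, 74), (72, 75), (80, 76), (88, 74), (96, 0), (104, 0), (112, 0), (120, 0), (128, 5)]
side 15 [(-40, 5), (-32, 7), (-24, 8), (-16, 7), (-8, 7), (0, 10), (8, 6), (16, 7), (24, 79), (32, 80), (40, 82), (48, 80), (56, 0), (64, 0), (72, 75), (80, 77), (88, 75), (96, 0), (104, 0), (112, 0), (120, 0), (128, 0)]
```

View pics/Htop.png

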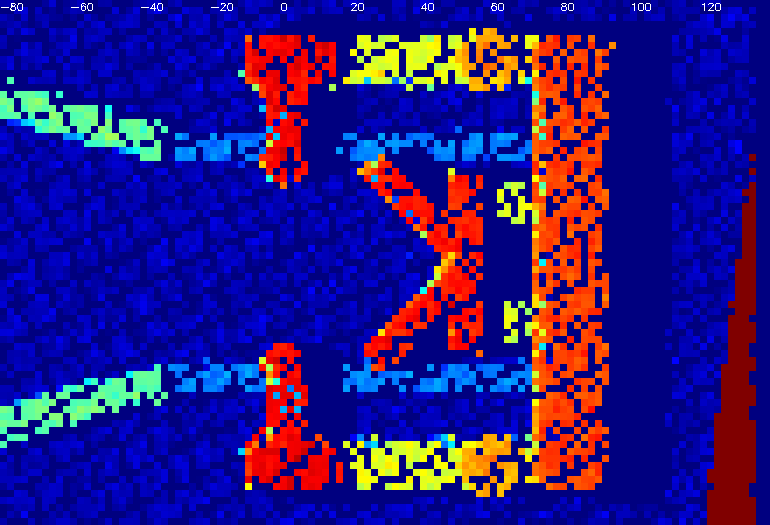

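>>> step_arm([
  [0.3, 0.07, 0, 0],
  [0.3, 0, 0, 0],
  [0, 0, 0, 0],
  [0, 0, 0, 0],
  [0, 0, 0, 0],
  [0, 0, 0, 0],
  [0, 0, 2, 0],
  [0, 0, 3, 0],
  [0, 0, 3, 0],
  [0, 0, 2, 0],
  [0, 0, 1.1, 0],
  [0, 0, 0, 0],
  [0, 0, 0, 0],
], hand=0, squeeze=20)

```text
time_s: 11.72
position: [400.1, -42.2, 35.7]
ee_rot: [-0.062, 0.998, -0.0, 0.0]
ft_force: [0.1, 0.7, 0.7]
width: 0.6
```

```bash
cat > st.py <<'E'
from fit import *
s=get_state();p=s['position'];c,sn=np.cos(q[2]),np.sin(q[2]);l=(p[:2]-q[:2])@np.array([[c,-sn],[sn,c]])
print('t',s['time_s'],'cradle x,y',l.round(2),'z',p[2].round(1),'F cradle',(s['ft_force'][:2]@np.array([[c,-sn],[sn,c]])).round(2),'w',s['width'],togo(p))
E
python3 st.py
```

```text
326 [ 5.78057847e+02 -1.95096175e+01  1.22809232e-01] 7.036450681406518 1202.761058824624 2.626485290986115
t 11.725 cradle x,y [-179.36   -0.77] z 35.7 F cradle [0.14 0.66] w 0.5731287775656165 ('cm tool', array([0., 0., 0.]), 'yawY', np.float64(97.06), 'tilt', array([ 0.001, -0.   , -1.   ]))
```

>>> step_arm([
  [-1, 0.07, 0, 0],
  [-1.5, 0, 0, 0],
  [-1, 0, 0, 0],
  [-0.6, 0, 0, 0],
  [-0.4, 0, 0, 0],
  [-0.3, 0, 0, 0],
  [-0.3, 0, 0, 0],
  [-0.3, 0, 0, 0],
  [-0.3, 0, 0, 0],
  [-0.3, 0, 0, 0],
  [-0.3, 0, 0, 0],
  [-0.3, 0, 0, 0],
  [-0.3, 0, 0, 0],
])

```text
time_s: 13.35
position: [468.2, -32.9, 35.1]
ee_rot: [-0.062, 0.998, -0.0, 0.0]
ft_force: [-0.8, 1.2, 1.1]
width: 0.5
```

```bash
python3 st.py; python3 - <<'E'
from h import *
im,d=get_image('side');save('s3.png',cv2.resize(im[190:330,240:410],None,fx=4,fy=4))
E
```

```text
326 [ 5.78057847e+02 -1.95096175e+01  1.22809232e-01] 7.036450681406518 1202.761058824624 2.626485290986115
t 13.35 cradle x,y [-110.64    0.17] z 35.1 F cradle [-0.64  1.3 ] w 0.49181115630530264 ('cm tool', array([0., 0., 0.]), 'yawY', np.float64(97.06), 'tilt', array([ 0., -0., -1.]))
```

View pics/s3.png

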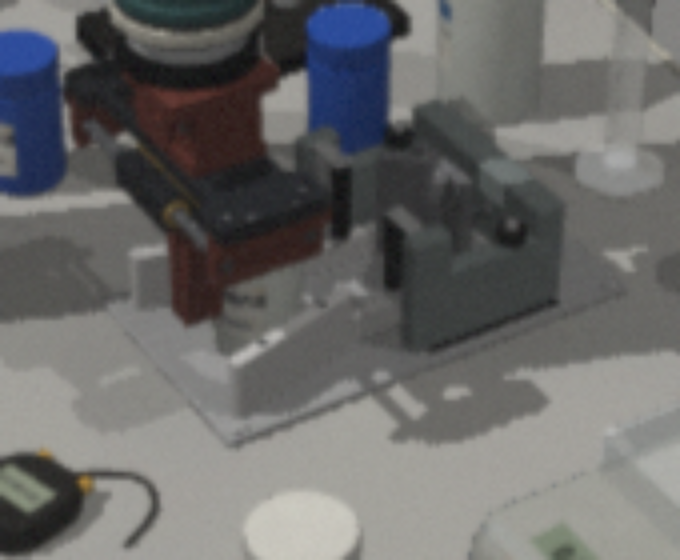

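>>> step_arm([
  [-0.3, 0, 0, 0],
  [-0.3, 0, 0, 0],
  [-0.3, 0, 0, 0],
  [-0.3, 0, 0, 0],
  [-0.3, 0, 0, 0],
  [-0.3, 0, 0, 0],
  [-0.3, 0, 0, 0],
  [-0.3, 0, 0, 0],
  [-0.3, 0, 0, 0],
  [-0.3, 0, 0, 0],
  [-0.3, 0, 0, 0],
  [-0.3, 0, 0, 0],
  [-0.3, 0, 0, 0],
  [-0.3, 0, 0, 0],
  [-0.3, 0, 0, 0],
  [-0.3, 0, 0, 0],
  [-0.3, 0, 0, 0],
])

```text
time_s: 15.52
position: [518.8, -26.6, 35.2]
ee_rot: [-0.062, 0.998, -0.0, -0.0]
ft_force: [-0.2, -0.5, 0.7]
width: 0.5
```

```bash
python3 st.py; python3 - <<'E'
from h import *
im,d=get_image('side');save('s4.png',cv2.resize(im[190:330,240:410],None,fx=4,fy=4))
E
```

```text
326 [ 5.78057847e+02 -1.95096175e+01  1.22809232e-01] 7.036450681406518 1202.761058824624 2.626485290986115
t 15.525 cradle x,y [-59.68   0.19] z 35.2 F cradle [-0.27 -0.47] w 0.5098532993756095 ('cm tool', array([0., 0., 0.]), 'yawY', np.float64(97.06), 'tilt', array([-0., -0., -1.]))
```

View pics/s4.png

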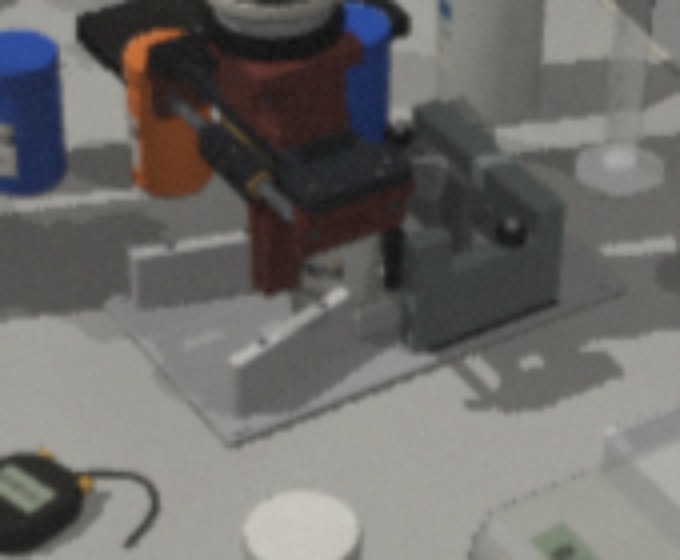

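>>> step_arm([
  [-0.2, 0, 0, 0],
  [-0.2, 0, 0, 0],
  [-0.2, 0, 0, 0],
  [-0.2, 0, 0, 0],
])

```text
time_s: 16.08
position: [526.0, -25.5, 35.1]
ee_rot: [-0.062, 0.998, 0.0, -0.001]
ft_force: [-3.0, 0.4, 2.2]
width: 0.7
```

>>> step_arm([
  [-0.2, 0, 0, 0],
  [-0.2, 0, 0, 0],
])

```text
time_s: 16.32
position: [529.1, -24.8, 35.0]
ee_rot: [-0.062, 0.998, 0.0, -0.001]
ft_force: [-2.5, -0.5, 3.9]
width: 0.3
```

>>> step_arm([
  [-0.2, 0, 0, 0],
  [-0.2, 0, 0, 0],
])

```text
time_s: 16.58
position: [529.7, -24.6, 34.8]
ee_rot: [-0.062, 0.998, 0.0, -0.004]
ft_force: [-15.5, -2.6, 13.9]
width: 0.6
```

>>> step_arm([
  [-0.2, 0, 0, 0],
  [-0.2, 0, 0, 0],
])

```text
time_s: 16.82
position: [530.1, -24.0, 34.6]
ee_rot: [-0.062, 0.998, 0.001, -0.008]
ft_force: [-22.7, -3.9, 20.1]
width: 0.6
```

Force rose to about 23 N with no advance, so something is jamming. Backing off slightly to look.

>>> step_arm([
  [0.3, 0, 0, 0],
  [0.3, 0, 0, 0],
  [0, 0, 0, 0],
])

```text
time_s: 17.2
position: [529.7, -24.6, 34.5]
ee_rot: [-0.062, 0.998, 0.0, -0.002]
ft_force: [-7.0, -0.3, 0.2]
width: 0.4
```

```bash
python3 st.py; python3 - <<'E'
from h import *
im,d=get_image('side');save('s5.png',cv2.resize(im[195:295,270:390],None,fx=6,fy=6,interpolation=2))
im,d=get_image('wrist');save('w5.png',im)
im,d=get_image('top');save('t5.png',cv2.resize(im[150:290,240:360],None,fx=4,fy=4,interpolation=2))
E
```

```text
326 [ 5.78057847e+02 -1.95096175e+01  1.22809232e-01] 7.036450681406518 1202.761058824624 2.626485290986115
t 17.2 cradle x,y [-48.6    0.88] z 34.5 F cradle [-6.96  0.6 ] w 0.40854944141476 ('cm tool', array([0., 0., 0.]), 'yawY', np.float64(97.06), 'tilt', array([-0.005,  0.001, -1.   ]))
```

View pics/s5.png

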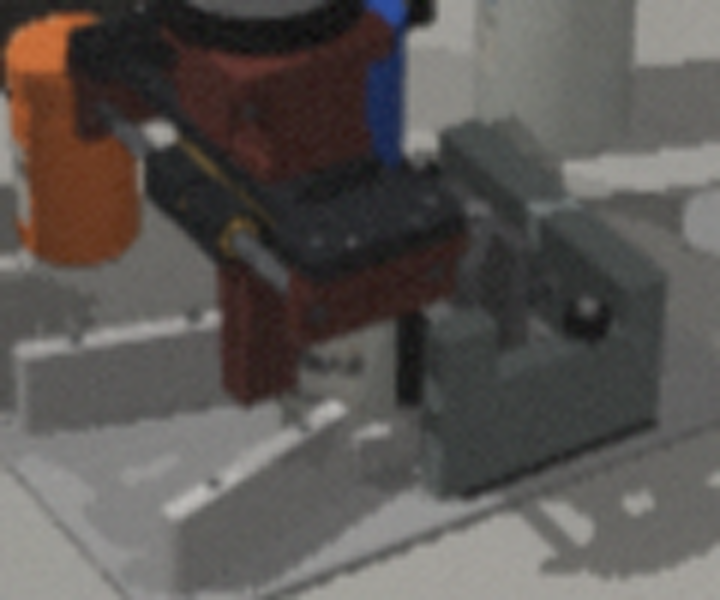

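View pics/w5.png

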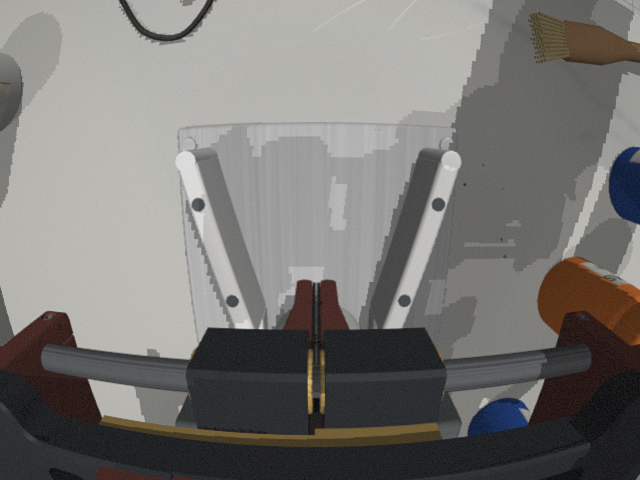

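View pics/t5.png

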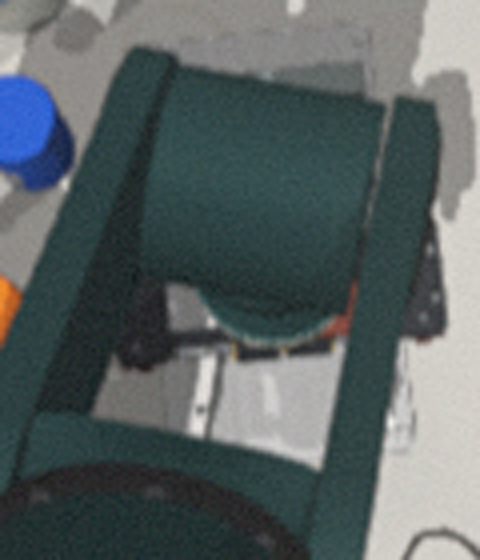

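```bash
python3 - <<'E'
from fit import *
s=get_state();print(s['ft_force'],s['wrist_torque'])
im,d=get_image('side');x0,y0,f=270,195,6
o=cv2.resize(im[195:295,270:390],None,fx=6,fy=6,interpolation=2)
for z,col in((115,(255,255,0)),(95,(0,255,255)),(85,(255,0,255))):
    P=[w(q,-48.6+a,b,z) for a,b in((-37,-89),(37,-89),(37,89),(-37,89))]
    a=((proj('side',P)-[x0,y0]+.5)*f).astype(np.int32);cv2.polylines(o,[a],True,col,1)
save('s6.png',o)
S=world('side',d);c,sn=np.cos(q[2]),np.sin(q[2])
for v,u in((248,320),(245,335),(240,345),(233,330),(238,340),(243,325),(250,330)):
    p=S[v,u];l=(p[:2]-q[:2])@np.array([[c,-sn],[sn,c]]);print(u,v,l.round(),p[2].round(),im[v,u])
E
```

```text
326 [ 5.78057847e+02 -1.95096175e+01  1.22809232e-01] 7.036450681406518 1202.761058824624 2.626485290986115
[-6.37544265 -0.02691266  1.89452082] [ 7.24696031e-02  1.18697207e+00 -3.56658071e-04]
320 248 [-82. -83.] 130.0 [52 35 34]
335 245 [-46. -84.] 125.0 [52 35 33]
345 240 [-18. -80.] 125.0 [50 36 33]
330 233 [-55. -78.] 155.0 [40 39 43]
340 238 [-36. -88.] 141.0 [48 33 28]
325 243 [-72. -85.] 140.0 [52 33 31]
330 250 [-19. -23.] 64.0 [89 85 82]
```

View pics/s6.png

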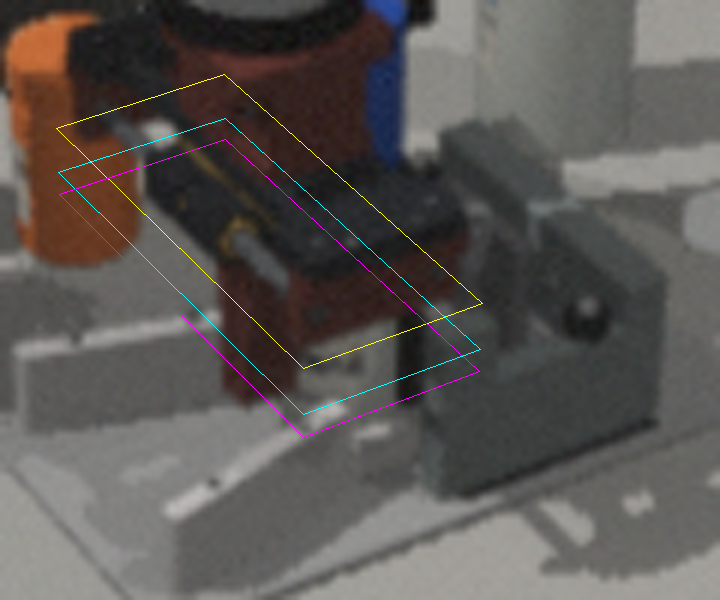

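The gripper body clears everything (its lowest edge is at about 120 mm), and the jar is upright against the rollers. The upward force tracks the push force, which means the finger was also pressing the jar down through friction. I'll continue in small steps with a slight lift to cancel that.

>>> step_arm([
  [-0.1, 0, -0.05, 0],
  [-0.1, 0, -0.05, 0],
])

```text
time_s: 17.65
position: [529.9, -24.3, 34.8]
ee_rot: [-0.062, 0.998, 0.001, -0.004]
ft_force: [-9.7, -1.8, -3.3]
width: 0.4
```

```bash
python3 st.py
```

```text
326 [ 5.78057847e+02 -1.95096175e+01  1.22809232e-01] 7.036450681406518 1202.761058824624 2.626485290986115
t 17.65 cradle x,y [-48.41   1.12] z 34.8 F cradle [-9.88 -0.6 ] w 0.37270067124747647 ('cm tool', array([0., 0., 0.]), 'yawY', np.float64(97.1), 'tilt', array([-0.009,  0.   , -1.   ]))
```

>>> step_arm([
  [-0.1, 0, 0, 0],
  [0, 0, 0, 0],
])

```text
time_s: 17.9
position: [529.9, -24.3, 34.7]
ee_rot: [-0.062, 0.998, 0.001, -0.005]
ft_force: [-12.1, -2.9, 1.2]
width: 0.4
```

>>> step_arm([
  [-0.1, 0, -0.02, 0],
  [0, 0, 0, 0],
])

```text
time_s: 18.15
position: [530.2, -24.0, 34.7]
ee_rot: [-0.062, 0.998, 0.001, -0.006]
ft_force: [-12.3, -1.0, 1.6]
width: 0.6
```

```bash
python3 - <<'E'
from h import *
s=get_state();print(s['ft_force'],s['wrist_torque'])
im,d=get_image('side');save('s7.png',cv2.resize(im[225:285,300:380],None,fx=9,fy=9,interpolation=2))
S=world('side',d)
from fit import q
c,sn=np.cos(q[2]),np.sin(q[2]);l=S.copy();l[...,:2]=(S[...,:2]-q[:2])@np.array([[c,-sn],[sn,c]])
m=(abs(l[...,0]+12)<32)&(abs(l[...,1])<32)&(l[...,2]>28)&(l[...,2]<97)&(im.min(2)>85)
p=l[m];print(len(p))
for z in range(30,100,8):
    k=p[abs(p[:,2]-z)<4];print(z,len(k),k[:,:2].round()[::max(1,len(k)//8)].tolist() if len(k) else '')
E
```

```text
[-12.26437798  -0.99495772   1.61393063] [-0.31728644  2.04859663  0.01744537]
326 [ 5.78057847e+02 -1.95096175e+01  1.22809232e-01] 7.036450681406518 1202.761058824624 2.626485290986115
118
30 20 [[-31.0, -13.0], [-10.0, -22.0], [-32.0, -14.0], [-16.0, -19.0], [-13.0, -23.0], [-37.0, -9.0], [-34.0, -14.0], [-22.0, -21.0], [-19.0, -25.0], [-14.0, -25.0]]
38 41 [[-34.0, -6.0], [-6.0, -20.0], [-27.0, -15.0], [-30.0, -16.0], [-19.0, -24.0], [-31.0, -21.0], [-20.0, -26.0], [-23.0, -22.0], [-38.0, -29.0]]
46 21 [[-8.0, -18.0], [-13.0, -22.0], [-17.0, -24.0], [-35.0, -16.0], [-31.0, -18.0], [-27.0, -19.0], [-35.0, -15.0], [-24.0, -24.0], [-22.0, -28.0], [-35.0, -19.0], [-40.0, -31.0]]
54 22 [[-22.0, -16.0], [-7.0, -22.0], [-26.0, -18.0], [-18.0, -22.0], [-12.0, -25.0], [-32.0, -14.0], [-29.0, -18.0], [-24.0, -19.0], [-15.0, -25.0], [-18.0, -26.0], [-12.0, -25.0]]
62 13 [[-19.0, -24.0], [-16.0, -23.0], [-15.0, -25.0], [-11.0, -23.0], [-23.0, -21.0], [-23.0, -25.0], [-17.0, -20.0], [-18.0, -26.0], [-16.0, -26.0], [-31.0, -17.0], [-24.0, -19.0], [-22.0, -20.0], [-18.0, -25.0]]
70 1 [[-13.0, -26.0]]
78 0 
86 0 
94 0
```

View pics/s7.png

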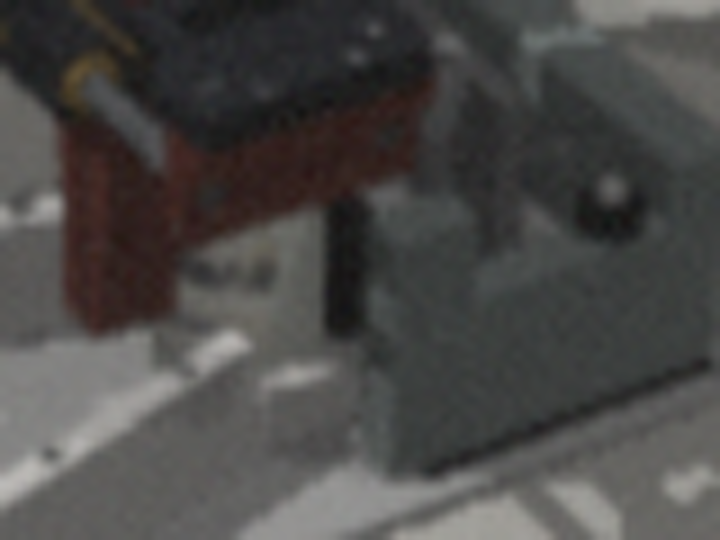

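The side view shows the jar upright against the black roller at about (345,265) in the crop. The commanded point is still well short of the seated position, so adding push force is safe.

>>> step_arm([
  [-0.1, 0, -0.02, 0],
  [0, 0, 0, 0],
])

```text
time_s: 18.45
position: [531.7, -23.8, 34.8]
ee_rot: [-0.062, 0.998, 0.001, -0.005]
ft_force: [-10.9, -1.4, -1.7]
width: 0.4
```

>>> step_arm([
  [-0.1, 0, -0.03, 0],
  [0, 0, 0, 0],
])

```text
time_s: 18.7
position: [533.9, -23.7, 35.2]
ee_rot: [-0.062, 0.998, 0.001, -0.004]
ft_force: [-7.3, 0.2, -5.0]
width: 0.5
```

>>> step_arm([
  [-0.1, 0, 0.02, 0],
  [-0.1, 0, 0.02, 0],
])

```text
time_s: 18.95
position: [537.2, -23.6, 35.1]
ee_rot: [-0.062, 0.998, 0.0, -0.003]
ft_force: [-6.0, -0.4, -4.5]
width: 0.3
```

>>> step_arm([
  [-0.1, 0, 0.02, 0],
  [-0.1, 0, 0.02, 0],
])

```text
time_s: 19.2
position: [541.1, -23.6, 35.3]
ee_rot: [-0.062, 0.998, 0.0, -0.001]
ft_force: [-5.3, -0.8, -2.1]
width: 0.5
```

>>> step_arm([
  [-0.1, 0, 0, 0],
  [-0.1, 0, 0, 0],
])

```text
time_s: 19.45
position: [544.6, -23.5, 36.1]
ee_rot: [-0.062, 0.998, -0.0, 0.0]
ft_force: [-4.3, -0.1, -1.7]
width: 0.3
```

```bash
python3 st.py
```

```text
326 [ 5.78057847e+02 -1.95096175e+01  1.22809232e-01] 7.036450681406518 1202.761058824624 2.626485290986115
t 19.45 cradle x,y [-33.7    0.17] z 36.1 F cradle [-4.32  0.42] w 0.29928685185593534 ('cm tool', array([0., 0., 0.]), 'yawY', np.float64(97.06), 'tilt', array([ 0., -0., -1.]))
```

>>> step_arm([
  [-0.1, 0, 0.02, 0],
  [-0.1, 0, 0.02, 0],
])

```text
time_s: 19.7
position: [547.8, -23.3, 36.1]
ee_rot: [-0.062, 0.998, -0.0, 0.001]
ft_force: [-0.5, -0.1, 0.2]
width: 0.7
```

>>> step_arm([
  [-0.1, 0, 0, 0],
  [-0.1, 0, 0, 0],
])

```text
time_s: 19.95
position: [550.2, -23.1, 36.3]
ee_rot: [-0.062, 0.998, -0.0, 0.002]
ft_force: [-0.1, -0.5, 0.1]
width: 0.4
```

>>> step_arm([
  [-0.1, 0, 0, 0],
  [-0.1, 0, 0, 0],
])

```text
time_s: 20.2
position: [550.8, -22.7, 35.8]
ee_rot: [-0.062, 0.998, -0.0, 0.0]
ft_force: [-0.2, -0.4, 0.6]
width: 0.1
```

```bash
python3 st.py
```

```text
326 [ 5.78057847e+02 -1.95096175e+01  1.22809232e-01] 7.036450681406518 1202.761058824624 2.626485290986115
t 20.2 cradle x,y [-27.46   0.13] z 35.8 F cradle [-0.24 -0.36] w 0.09461297379327573 ('cm tool', array([0., 0., 0.]), 'yawY', np.float64(97.06), 'tilt', array([ 0.001, -0.   , -1.   ]))
```

>>> step_arm([
  [-0.1, 0, 0, 0],
  [-0.1, 0, 0, 0],
])

```text
time_s: 20.45
position: [552.4, -22.5, 35.6]
ee_rot: [-0.062, 0.998, -0.0, -0.0]
ft_force: [-0.4, -0.8, 0.6]
width: 0.5
```

>>> step_arm([
  [-0.1, 0, 0, 0],
  [0, 0, 0, 0],
])

```text
time_s: 20.7
position: [553.4, -22.4, 35.6]
ee_rot: [-0.062, 0.998, -0.0, 0.0]
ft_force: [-0.6, 0.5, -0.3]
width: 0.4
```

>>> step_arm([
  [-0.1, 0, 0, 0],
  [0, 0, 0, 0],
])

```text
time_s: 20.95
position: [554.4, -22.2, 35.7]
ee_rot: [-0.062, 0.998, -0.0, 0.0]
ft_force: [-0.1, -0.1, 0.1]
width: 0.4
```

```bash
python3 st.py
```

```text
326 [ 5.78057847e+02 -1.95096175e+01  1.22809232e-01] 7.036450681406518 1202.761058824624 2.626485290986115
t 20.95 cradle x,y [-23.77   0.19] z 35.7 F cradle [-0.13 -0.11] w 0.42541450611811765 ('cm tool', array([0., 0., 0.]), 'yawY', np.float64(97.06), 'tilt', array([ 0., -0., -1.]))
```

>>> step_arm([
  [-0.1, 0, 0, 0],
  [0, 0, 0, 0],
])

```text
time_s: 21.2
position: [555.4, -22.1, 35.7]
ee_rot: [-0.062, 0.998, -0.0, 0.0]
ft_force: [0.4, 0.5, 0.4]
width: 0.4
```

>>> step_arm([
  [-0.1, 0, 0, 0],
  [0, 0, 0, 0],
])

```text
time_s: 21.45
position: [556.4, -22.0, 35.6]
ee_rot: [-0.062, 0.998, -0.0, -0.0]
ft_force: [0.8, 0.4, 1.1]
width: 0.3
```

>>> step_arm([
  [-0.1, 0, 0, 0],
  [0, 0, 0, 0],
])

```text
time_s: 21.7
position: [556.7, -21.9, 35.6]
ee_rot: [-0.062, 0.998, -0.0, -0.001]
ft_force: [-2.6, -0.2, 2.1]
width: 0.5
```

```bash
python3 st.py;  python3 - <<'E'
from h import *
im,d=get_image('side');save('s8.png',cv2.resize(im[215:285,300:390],None,fx=8,fy=8,interpolation=2))
E
```

```text
326 [ 5.78057847e+02 -1.95096175e+01  1.22809232e-01] 7.036450681406518 1202.761058824624 2.626485290986115
t 21.7 cradle x,y [-21.48   0.27] z 35.6 F cradle [-2.64  0.16] w 0.46853122978237605 ('cm tool', array([0., 0., 0.]), 'yawY', np.float64(97.07), 'tilt', array([-0.001, -0.   , -1.   ]))
```

View pics/s8.png

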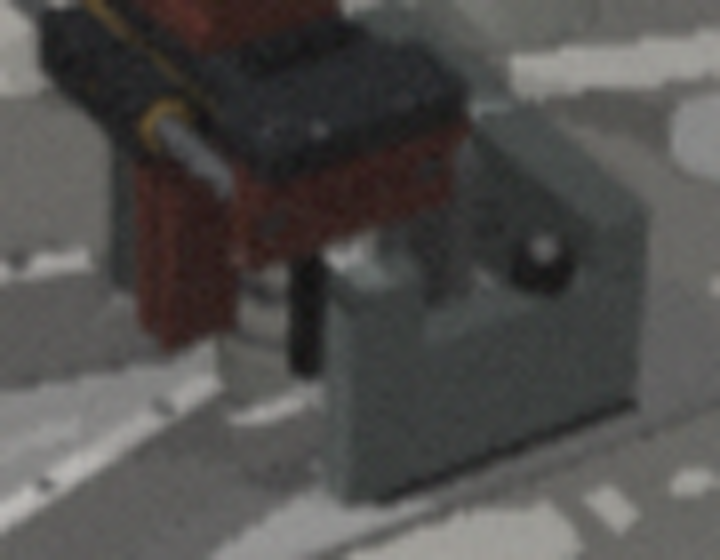

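Contact with the seated jar came at TCP cradle x ≈ -21.6, where the pad is at about 3 mm. The target is therefore -16.6 at roughly 12-13 N.

>>> step_arm([
  [-0.1, 0, -0.02, 0],
  [-0.1, 0, -0.02, 0],
  [0, 0, 0, 0],
])

```text
time_s: 22.12
position: [557.4, -21.7, 35.7]
ee_rot: [-0.062, 0.998, 0.0, -0.002]
ft_force: [-6.2, -1.8, 3.8]
width: 0.5
```

>>> step_arm([
  [-0.1, 0, -0.02, 0],
  [-0.1, 0, -0.02, 0],
  [0, 0, 0, 0],
])

```text
time_s: 22.5
position: [558.5, -21.5, 35.8]
ee_rot: [-0.062, 0.998, 0.0, -0.003]
ft_force: [-7.1, -2.5, 2.6]
width: 0.4
```

```bash
python3 st.py
```

```text
326 [ 5.78057847e+02 -1.95096175e+01  1.22809232e-01] 7.036450681406518 1202.761058824624 2.626485290986115
t 22.5 cradle x,y [-19.7    0.41] z 35.8 F cradle [-7.38 -1.57] w 0.35018168885030493 ('cm tool', array([0., 0., 0.]), 'yawY', np.float64(97.08), 'tilt', array([-0.005, -0.   , -1.   ]))
```

>>> step_arm([
  [-0.1, 0, -0.03, 0],
  [-0.1, 0, -0.03, 0],
  [0, 0, 0, 0],
])

```text
time_s: 22.88
position: [559.3, -21.3, 35.9]
ee_rot: [-0.062, 0.998, 0.0, -0.004]
ft_force: [-8.6, -3.4, 0.9]
width: 0.2
```

>>> step_arm([
  [-0.1, 0, -0.02, 0],
  [0, 0, 0, 0],
])

```text
time_s: 23.12
position: [559.9, -21.2, 36.0]
ee_rot: [-0.062, 0.998, 0.0, -0.004]
ft_force: [-8.7, -4.5, 0.5]
width: 0.4
```

```bash
python3 st.py
```

```text
326 [ 5.78057847e+02 -1.95096175e+01  1.22809232e-01] 7.036450681406518 1202.761058824624 2.626485290986115
t 23.125 cradle x,y [-18.26   0.5 ] z 36.0 F cradle [-9.21 -3.43] w 0.43762552148511014 ('cm tool', array([0., 0., 0.]), 'yawY', np.float64(97.09), 'tilt', array([-0.008, -0.   , -1.   ]))
```

>>> step_arm([
  [-0.1, 0, -0.02, 0],
  [-0.1, 0, -0.02, 0],
  [0, 0, 0, 0],
])

```text
time_s: 23.5
position: [560.9, -21.1, 36.1]
ee_rot: [-0.062, 0.998, 0.0, -0.005]
ft_force: [-10.4, -4.9, 1.5]
width: 0.4
```

```bash
python3 st.py
```

```text
326 [ 5.78057847e+02 -1.95096175e+01  1.22809232e-01] 7.036450681406518 1202.761058824624 2.626485290986115
t 23.5 cradle x,y [-17.21   0.57] z 36.1 F cradle [-10.92  -3.61] w 0.41337504251287804 ('cm tool', array([0., 0., 0.]), 'yawY', np.float64(97.1), 'tilt', array([-0.01, -0.  , -1.  ]))
```

>>> step_arm([
  [-0.1, 0, -0.02, 0],
  [-0.05, 0, 0, 0],
  [0, 0, 0, 0],
  [0, 0, 0, 0],
  [0, 0, 0, 0],
  [0, 0, 0, 0],
  [0, 0, 0, 0],
  [0, 0, 0, 0],
  [0, 0, 0, 0],
])

```text
time_s: 24.62
position: [561.7, -21.0, 36.2]
ee_rot: [-0.062, 0.998, 0.0, -0.006]
ft_force: [-12.6, -5.2, 1.3]
width: 0.3
```

```bash
python3 st.py; python3 - <<'E'
from fit import *
im,d=get_image('side');save('s9.png',cv2.resize(im[215:285,300:390],None,fx=8,fy=8,interpolation=2))
im,d=get_image('top');save('t9.png',cv2.resize(im[150:290,240:360],None,fx=4,fy=4,interpolation=2))
E
```

```text
326 [ 5.78057847e+02 -1.95096175e+01  1.22809232e-01] 7.036450681406518 1202.761058824624 2.626485290986115
t 24.625 cradle x,y [-16.37   0.55] z 36.2 F cradle [-13.15  -3.66] w 0.33093295379781795 ('cm tool', array([0., 0., 0.]), 'yawY', np.float64(97.1), 'tilt', array([-0.011, -0.   , -1.   ]))
326 [ 5.78057847e+02 -1.95096175e+01  1.22809232e-01] 7.036450681406518 1202.761058824624 2.626485290986115
```

View pics/s9.png

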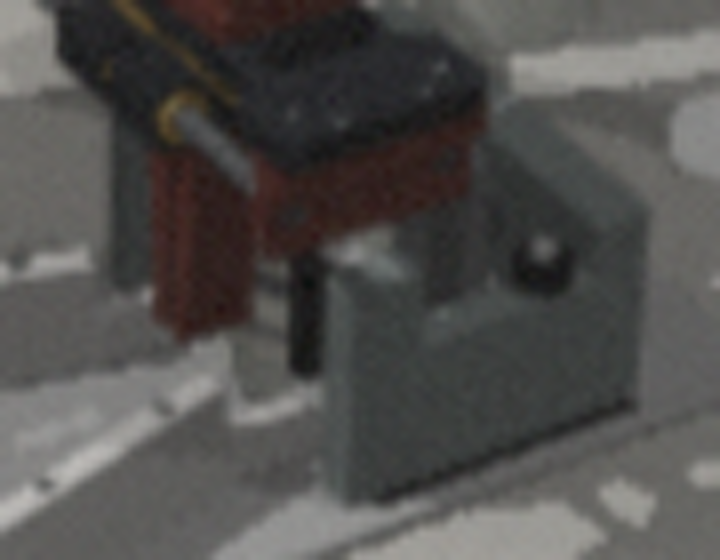

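Position gives about 8.2 mm of pad travel and force gives 8.2-8.7 mm, and it held there for 1 s. Easing off gently now.

>>> step_arm([
  [0.15, 0, 0, 0],
  [0.15, 0, 0.02, 0],
  [0.15, 0, 0.02, 0],
  [0.15, 0, 0.04, 0],
  [0.15, 0, 0.04, 0],
  [0.15, 0, 0.04, 0],
  [0.15, 0, 0, 0],
  [0, 0, 0, 0],
])

```text
time_s: 25.72
position: [556.8, -21.8, 36.0]
ee_rot: [-0.062, 0.998, 0.0, -0.0]
ft_force: [-2.9, -1.3, -1.9]
width: 0.8
```

>>> step_arm([
  [0.3, 0, 0, 0],
  [0.5, 0, 0, 0],
  [1, 0, 0, 0],
  [2, 0, 0, 0],
  [2, 0, 0, 0],
  [2, 0, 0, 0],
  [0, 0, 0, 0],
])

```text
time_s: 26.6
position: [477.8, -31.3, 36.3]
ee_rot: [-0.061, 0.998, 0.0, -0.001]
ft_force: [-0.3, 0.4, 0.2]
width: 0.4
```

```bash
python3 st.py; python3 - <<'E'
from fit import *
im,d=get_image('side');save('s10.png',cv2.resize(im[205:305,280:400],None,fx=6,fy=6,interpolation=2))
E
```

```text
326 [ 5.78057847e+02 -1.95096175e+01  1.22809232e-01] 7.036450681406518 1202.761058824624 2.626485290986115
t 26.6 cradle x,y [-100.92    0.61] z 36.3 F cradle [-0.25  0.41] w 0.4210608851443342 ('cm tool', array([0., 0., 0.]), 'yawY', np.float64(97.02), 'tilt', array([-0.002,  0.   , -1.   ]))
326 [ 5.78057847e+02 -1.95096175e+01  1.22809232e-01] 7.036450681406518 1202.761058824624 2.626485290986115
```

View pics/s10.png

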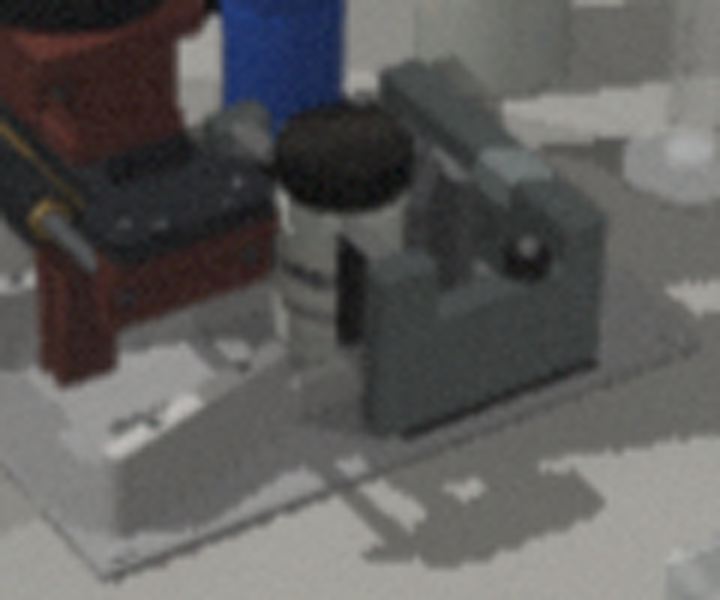

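>>> step_arm([
  [2, 0, -1, 0],
  [3, 0, -3, 0],
  [2, 0, -4, 0],
  [0, 0, -4, 0],
  [0, 4, -3, 0],
  [0, 5, 0, 0],
  [0, 5, 0, 0],
  [0, 3, 0, 0],
  [0, 0, 0, 0],
  [0, 0, 0, 0],
])

```text
time_s: 27.9
position: [389.3, 128.0, 186.5]
ee_rot: [-0.062, 0.998, -0.0, 0.0]
ft_force: [-0.0, -0.8, -0.7]
width: 0.8
```

```bash
python3 - <<'E'
from fit import *
im,d=get_image('top');save('t10.png',cv2.resize(im[140:290,240:440],None,fx=4,fy=4,interpolation=2))
A=world('top',d);m=(A[...,2]>91)&(A[...,2]<106)&(abs(A[...,0]-590)<45)&(abs(A[...,1]+18)<45);p=A[m]
o,r=cv2.minEnclosingCircle(p[:,:2].astype(np.float32));c,s=np.cos(q[2]),np.sin(q[2])
print(len(p),'jar cradle',(np.array(o)-q[:2])@np.array([[c,-s],[s,c]]),r,'topz',np.median(p[:,2]))
pl=np.linalg.lstsq(np.c_[p[:,:2]-o,np.ones(len(p))],p[:,2],rcond=None)[0];print('lid slope',pl)
for n,(u,v) in dict(white=(409,272),red=(466,269)).items():
    w_=A[v-22:v+23,u-22:u+23].reshape(-1,3);t=w_[(abs(w_[:,2]-75.7)<6)];print(n,cv2.minEnclosingCircle(t[:,:2].astype(np.float32)))
im,d=get_image('side');save('s11.png',im);print(get_state()['ft_force'],get_state()['time_s'])
E
```

```text
326 [ 5.78057847e+02 -1.95096175e+01  1.22809232e-01] 7.036450681406518 1202.761058824624 2.626485290986115
411 jar cradle [15.15150601  0.18055255] 26.12394905090332 topz 97.8041979482634
lid slope [ 7.70171168e-03 -7.47753673e-03  9.76364585e+01]
white ((431.01910400390625, -257.88287353515625), 28.1634464263916)
red ((439.9568176269531, -389.6358642578125), 28.62674331665039)
[-0.56963188  0.24055981 -0.78107427] 28.0
```

View pics/t10.png

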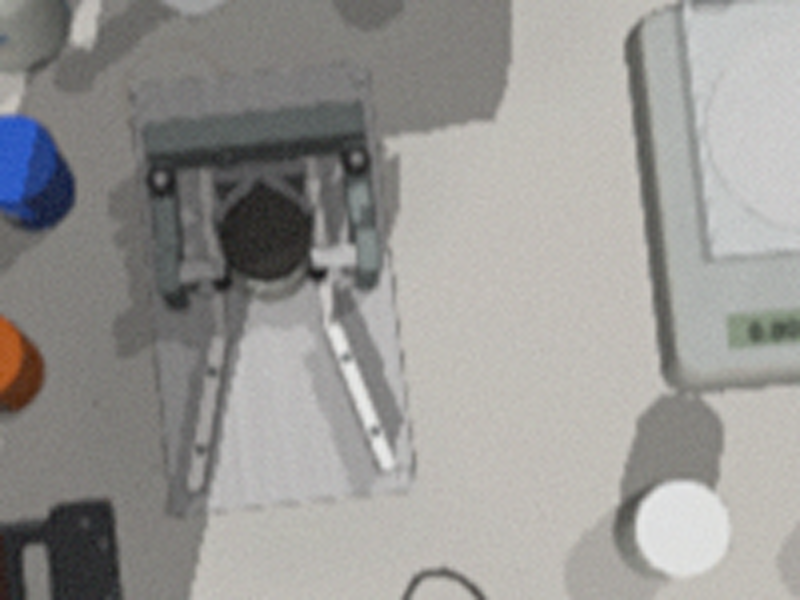

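View pics/s11.png

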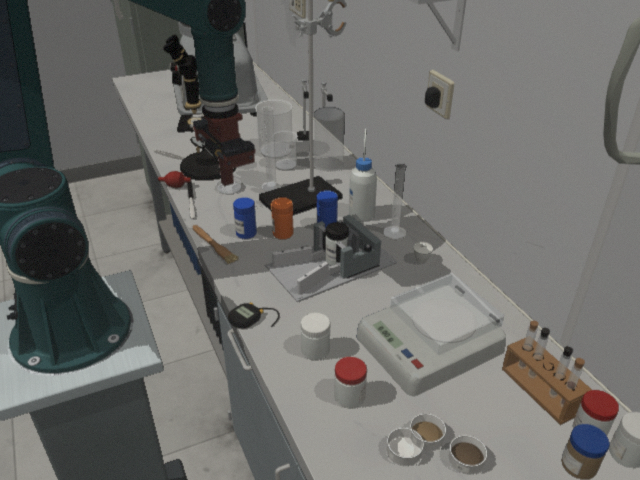

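The jar (black lid at top crop (265,230)) sits upright against the V with the rollers closed behind it. The squat jars haven't moved and the arm is clear, so I'm handing in.

```bash
python3 -c "
from workcell import close_job
print(close_job())"
```

```text
the job is handed in; nothing more can be done
None
```

The tall jar (black lid, measured 52 × 92 mm) is seated between the rollers and the V pad. I handed the job in at about 28 s on the robot's clock, with the arm clear of everything. The hand-in gives no verdict.

**Placing:** I stood the jar at the mouth, at cradle x ≈ -84 mm, and let go. Then I pushed it along the rails with closed fingers.

**Pad travel:** I held the push for about 1 s. Finger position gave about 8.2 mm of pad travel, and the 12.6–13.2 N push gave 8.2–8.7 mm. The pad joint itself could not be read directly. I then backed off gently.

**Last checks:**
- The jar's axis is at cradle x ≈ 15 mm, y ≈ 0. I expected 12–14 mm seated, which agrees within the camera's accuracy.
- It stands upright, with its lid at 98 mm and level to within 1°.
- Both squat jars are where they started, to within 0.5 mm.

**What went wrong:** At the rollers the jar first stuck, at about 23 N of push. The finger was also pressing down with about 20 N, probably jamming the jar against the base plate. I eased back and pushed again with a slight lift. It then went past at about 12 N, slightly above the stated 6–10 N.

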